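# Shift the bowl turner to its fast gear and start it

## Robot

A 6-joint arm with a two-finger parallel gripper is mounted at the origin on the work surface. World frame = base frame: x ahead of the robot, y to its left, z up, the work surface at z = 0. Lengths are in mm, angles in rad, forces in N, time in s.
With the tool pointing down it reaches from about 400 to 825 mm from the base axis. Payload 7 kg.
Tool frame: the origin (TCP) lies midway between the tips of the shut fingers; the grasp point (between the pads) lies 19 mm behind it; z points along the fingers, y is the direction in which the jaws open and shut (so a half turn about z gives the same grasp; the last joint's range is limited). The gripper opens to 88 mm and grips with 3 to 60 N. Pads are 19 mm wide; open, the fingers measure 130 mm over their backs; the gripper's body (78 mm by 193 mm) begins 47 mm behind the grasp point.
Start: joints at [1.618, 0.359, 0.012, 0, -1.224, -0.288], TCP at [160.984, 655.499, 226.561] pointing down, gripper open.
Joint ranges: [-3.07, 3.07], [-1.43, 2.12], [-1.02, 1.25], [-3.03, 1.67], [-3.05, -0], [-3.03, 3.03]. Speed limits (rad/s): [2.39, 2.39, 3.01, 3.14, 3.14, 3.14].

## Interface

Orientations are given as a unit quaternion [w, x, y, z].
In Python, from cell import * gives the robot as it stands. Calls block until the motion is done:
- reach(position, orientation): joint-space move of the TCP to a pose.
- line_to(position, speed=150, attitude=None): straight line of the TCP; attitude=None keeps the orientation; speed is the mean speed in mm/s.
- move_j(angles): joint-space move.
- let_go() and close(): open the fingers fully, or close them until they stop; the grip force is fixed at half the most.
- hold(seconds).
- ik(position, orientation): joint angles nearest the present ones, or None.
- capture(name): name is "scene" or "top" or "wrist"; returns (picture, depth): 420x560x3 uint8, red, green, blue; 420x560 float32, mm along the optical axis (not along the pixel's ray), 0 where there is no reading.
- camera_params(name): a dict with "intrinsics" (3x3 intrinsics, pixels), "dist_coeffs" ([k1, k2, p1, p2, k3] as OpenCV has them; the pictures are not rectified), "R" (3x3) and "t" (3): a world point X has camera coordinates R X + t. Camera axes: x right, y down, z forward; pixel columns grow to the right and rows downward; lengths in mm; the calibration is good to about 2 mm. A picture is of the moment at which its call begins: read the wrist's pose just before it. camera_params takes no time and is no camera call; for the wrist camera it gives the pose at the moment of the call.
A pose or a line that the arm cannot do raises Unreachable and nothing moves.
- finish_job(): hands the job in, once; it reports no verdict.
Trained networks look in the newest picture that a camera, given by its name, has taken for a name from the list of things; names that differ only in an ending like _2 or _b are one class to them, and where a whole thing is asked for, a point or a joint stands for the part that bears it (a point fixed in the world has none). Each returns a list of dicts, best first, with "p" (0 to 1); they miss things now and then, are a little off and sometimes report something else, mostly with a low value. They report only what shows in the picture. A call takes as long as a camera call.
- spot_in(camera, label): "centre" ([x, y, z] in mm, in world coordinates, good to about 4 mm: the middle of the surface that is visible of it).
- silhouettes(camera, label): "mask" (420x560 bool, what is visible of it).
- spot_point(camera, label): "centre" ([x, y, z] in mm, in world coordinates, good to about 4 mm: a listed point, or the origin of a listed thing).
Readings, each from a call of its own:
- read_time(): time.
- read_joint_positions(): joint angles.
- read_qvel(): joint speeds.
- read_tau(): joint torques, N m.
- read_tool_pos(): TCP position.
- read_tool_rot(): TCP orientation.
- read_contact_force(): force on the tool from outside, world axes, zero at the start.
- read_torque(): the same for the moment, N m.
- read_gripper_width(): opening from 0.0 (shut) to 1.0 (fully open).
Only numpy, scipy, OpenCV 4.12 (cv2) and the standard library are available. Lean on these libraries where they do the work, as an engineer would, in place of code of your own. Each camera call takes 0.05 s, during which the arm holds its last target. There are 200 camera calls.

## Task

Push the gear lever on top of the bowl turner sideways, away from the start button, past the slow notch in the middle and right over to its last (fast) stop. Only then press the round start button fully down with a fingertip and let it come up again. Just push and press: do not pick up or shift the bowl on the turntable, the wax jar, the cup or the brush.

Things in the scene. Friction and masses are not known exactly. Their poses are not given: they have to be found in the camera images.
- turner: Fixed grey bowl turner. Origin: on the bench under the centre of its control box; x runs to the turntable behind, y along the box towards the lever's fast side, z up. Box 140 (x) x 300 (y) mm, flat top 90 mm high; foot plate 170 x 330 x 12 mm. Behind (x 55 to 275 mm) a 40 mm high base with a 150 mm turntable, its top 60 mm up, centre at x 180 mm.
- gear_lever (a joint): Lever angle, rad: 0 = off, leaning 0.45 rad towards the start button (turner's -y); 0.45 = slow notch, upright; 0.90 = fast, last stop, leaning to +y. Swings in the turner's y-z plane. A sprung detent holds it in each: 5 to 9 N at the knob moves it out; past half-way between two it snaps on into the next and stays, within 0.08 rad. May start anywhere from off to the slow notch.
- lever_knob (a point): Centre of the lever's black ball knob, 24 mm across, 85 mm from the pivot on a 10 mm steel rod; 159 mm above the bench when leaning, 167 mm when upright. From off to fast it travels 74 mm along the turner's +y. Notches in the steel gate plate below mark off (no brass stud), slow (one stud) and fast (two studs).
- lever_pivot (a point): Fixed pivot axis of the lever, at x 0, y +45 mm, z 82 mm of the turner (just inside the box top).
- start_button (a joint): Travel of the start button, m: 0 = up, 0.007 = fully down. A spring of about 5 N at full travel brings it back up.
- start_button_top (a point): Centre of the upper face of the round steel start button, 32 mm across, on the control box top at x 0, y -85 mm of the turner. It is pressed straight down.
- bowl: Loose turned wooden bowl, 120 mm across, 50 mm high, standing on the turntable; origin at the centre of its underside. Leave it.
- wax_jar: Loose amber glass jar with metal lid, 60 mm across, 85 mm high, on the bench beside one end of the turner; origin at the centre of its underside. Leave it.
- brush_cup: Loose white cup, 68 mm across, 80 mm high, on the bench beside the other end of the turner; origin at the centre of its underside. Leave it.
- brush: Loose brush, 190 mm long, lying on the bench in front of the turner; its long axis is its x. Leave it.

How it is judged (in metres and radians):
On the way, in this order (a step that is already met when the one before it is completed fails the run):
1. the lever is past the slow notch and at its fast stop (value of joint gear_lever above 0.8 rad), for 0.2 s.
2. the start button is pressed down with the lever at fast (value of joint start_button above 0.005 m and value of joint gear_lever above 0.8 rad), for 0.05 s.
At the end, for the whole second after the job is handed in: The gear lever rests at its fast stop (above 0.80 rad of 0.90), the start button has been pressed at least 5 of its 7 mm after that and is up again (less than 1.5 mm down), and the bowl, jar, cup and brush are each within 25 mm of where they began (value of joint gear_lever above 0.8 rad and velocity of joint gear_lever between -0.05 and 0.05 rad/s and value of joint start_button below 0.0015 m and distance of each of bowl, wax_jar, brush_cup, brush from where it was at the start of the episode below 0.025 m); the robot touches nothing.
It fails at once if the start button is pressed before the lever is at its fast stop (value of joint start_button above 0.003 m and value of joint gear_lever below 0.75 rad).
It fails at once if the bowl, jar, cup or brush is lifted, carried or pushed away (25 mm) (distance of any of bowl, wax_jar, brush_cup, brush from where it was at the start of the episode above 0.025 m).
It also fails if it takes over 48 s, if anything falls off the work surface, if the arm or the gripper's body presses on something with over 40 N, if the wrist force passes 120 N, or if a joint passes its speed limit or range.

## Working session

There is one attempt and no reset: what is moved stays moved. The work goes in short steps, each a Python script; the robot and the scene stay as the last script left them, time stands still between calls to the robot, and variables do not carry over. Pictures are saved under pics/ and viewed, about 8 in all and at most 12, crops included, and the job is handed in when it is done.

```bash
mkdir -p pics
python3 - <<'E'
from cell import *
import cv2,numpy as np
for c in("scene","top"):
    p,d=capture(c); cv2.imwrite(f"pics/{c}0.png",p[:,:,::-1])
    for l in("lever_knob","start_button_top","lever_pivot","turner","bowl","wax_jar","brush_cup","brush"):
        print(c,l,[(np.round(r["centre"],1).tolist(),round(r["p"],2)) for r in spot_point(c,l)[:2]])
print(read_time(),read_tool_pos(),read_tool_rot(),read_contact_force())
E
```

```text
scene lever_knob [([515.6, -48.9, 159.4], 0.59), ([603.9, -273.3, -1.5], 0.51)]
scene start_button_top [([545.6, -142.0, 113.1], 0.43), ([448.1, 154.5, 1.4], 0.43)]
scene lever_pivot [([508.4, -15.5, 82.2], 0.73), ([452.2, 155.4, 2.6], 0.64)]
scene turner [([517.4, -59.5, 1.4], 0.92)]
scene bowl [([693.3, -6.2, 59.7], 0.69)]
scene wax_jar [([449.6, 154.9, 2.4], 0.85)]
scene brush_cup [([605.1, -274.3, 1.5], 0.88)]
scene brush [([505.4, -18.5, 81.3], 0.5), ([376.2, -95.2, 0.1], 0.45)]
top lever_knob [([518.5, -60.8, -2.9], 0.45)]
top start_button_top [([541.7, -141.4, 118.1], 0.45)]
top lever_pivot [([505.2, -16.5, 79.0], 0.92), ([606.1, -269.8, -0.7], 0.73)]
top turner [([517.0, -56.6, -1.9], 0.59)]
top bowl [([692.7, -7.7, 56.8], 0.94)]
top wax_jar [([448.5, 152.4, 4.9], 0.64), ([519.0, -62.3, -0.6], 0.24)]
top brush_cup [([607.8, -272.0, 1.1], 0.98)]
top brush [([375.6, -99.1, -1.8], 0.86)]
0.9 [160.98744235 655.50652712 226.59011569] [-2.73475091e-05  9.92759779e-01 -1.20116699e-01 -1.18817700e-05] [-0.4876673   0.26752974  0.33347505]
```

View pics/scene0.png

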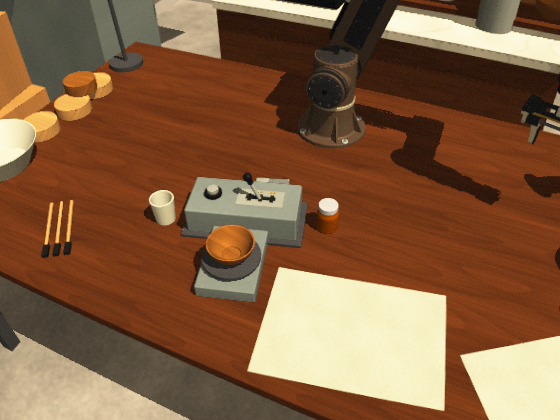

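View pics/top0.png

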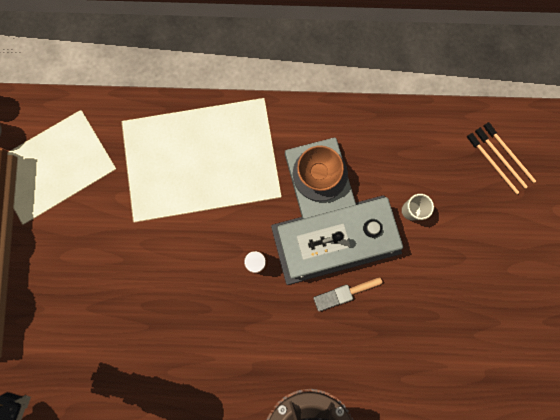

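```bash
cat > h.py <<'E'
from cell import *
import cv2,numpy as np
def quat(a): # tool down, tool x at world angle a
    return [0,np.cos(a/2),np.sin(a/2),0]
def pix(cam,X,P=None):
    P=P or camera_params(cam)
    return cv2.projectPoints(np.float64(X).reshape(-1,1,3),cv2.Rodrigues(np.array(P["R"]))[0],np.float64(P["t"]),np.array(P["intrinsics"]),np.array(P["dist_coeffs"]))[0].reshape(-1,2)
def ray(P,uv):
    n=cv2.undistortPoints(np.float64(uv).reshape(-1,1,2),np.array(P["intrinsics"]),np.array(P["dist_coeffs"])).reshape(-1,2)
    R=np.array(P["R"]);return -R.T@np.array(P["t"]),np.c_[n,np.ones(len(n))]@R
def unproj(P,uv,d): # depth along axis
    o,r=ray(P,uv); return o+r*np.reshape(d,(-1,1))
E
python3 - <<'E'
from h import *
print(read_joint_positions())
for a in(1.85,-1.29): print(a,ik([500,-60,360],quat(a)),ik([500,-60,150],quat(a)))
line_to([160,600,380],speed=250)
for a in(-1.29,1.85):
    try: reach([480,-75,360],quat(a)); break
    except Unreachable: print("no",a)
P=camera_params("wrist");p,d=capture("wrist")
cv2.imwrite("pics/w0.png",p[:,:,::-1]);np.savez("w0.npz",p=p,d=d,R=P["R"],t=P["t"])
for l in("lever_knob","start_button_top","lever_pivot","turner"):
    print(l,[(np.round(r["centre"],1).tolist(),round(r["p"],2)) for r in spot_point("wrist",l)[:2]])
print(read_time(),read_tool_pos(),read_joint_positions())
E
```

```text
[ 1.61808598e+00  3.58562560e-01  1.19169380e-02 -1.52056835e-05
 -1.22409281e+00 -2.88099354e-01]
1.85 [ 2.63142934e+00 -1.41417952e+00 -1.24475850e-01  4.44089210e-16
 -2.86050000e+00  7.89366988e-01] None
-1.29 [ 0.27130546  0.01037301 -0.12447585  0.         -1.43594747  0.00949086] [ 0.27130546  0.14353822 -0.46801748  0.         -0.95924062  0.00949086]
lever_knob [([514.1, -52.4, 160.4], 0.52)]
start_button_top [([547.0, -145.5, 116.4], 0.93)]
lever_pivot [([507.2, -17.9, 82.4], 0.58)]
turner [([515.3, -59.8, -2.8], 0.88)]
4.5917 [480.11788205 -74.64004896 359.93723146] [ 2.51563398e-01 -2.14858385e-02 -1.56240534e-01  2.43536330e-06
 -1.43616253e+00  2.99415463e-02]
```

View pics/w0.png

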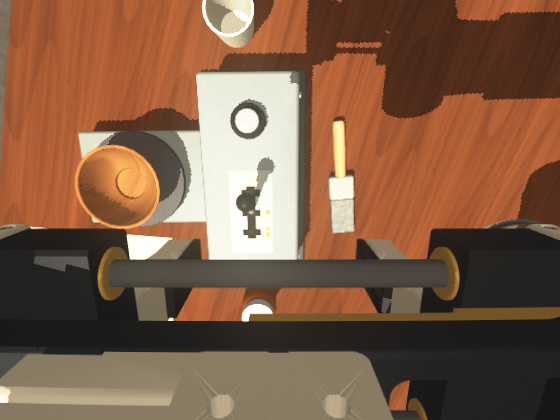

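Run:
```python
from h import *
f=np.load("w0.npz");P=dict(camera_params("wrist"),R=f["R"],t=f["t"]);d=f["d"]
T=camera_params("top")
def tri(a,b):
    (o1,r1),(o2,r2)=ray(P,[a]),ray(T,[b]); r1,r2=r1[0],r2[0]
    s=np.linalg.lstsq(np.c_[r1,-r2],o2-o1,rcond=None)[0]
    x,y=o1+s[0]*r1,o2+s[1]*r2; return ((x+y)/2).round(1),np.linalg.norm(x-y).round(1)
print("button",tri([248,120],[374,228]),"knob",tri([246,202],[339.5,237]))
for n,(u,v) in dict(button=(248,120),knob=(246,202),boxnear=(280,180),box2=(215,120)).items():
    print(n,unproj(P,[[u,v]],[np.median(d[v-2:v+3,u-2:u+3])]).round(1))
# box top: fit rectangle to points 80..97 mm high
v,u=np.mgrid[0:240,150:330];X=unproj(P,np.c_[u.ravel(),v.ravel()],d[v,u].ravel())
m=((abs(X[:,2]-90)<5)).reshape(u.shape).astype(np.uint8)
n,L,S,C=cv2.connectedComponentsWithStats(m);k=1+S[1:,4].argmax()
Q=X[(L==k).ravel()];print(len(Q),np.median(Q[:,2]),cv2.minAreaRect(np.float32(Q[:,:2])))
p0,d0=None,None
pt,dt=capture("top")
v,u=np.mgrid[150:330,230:450];X=unproj(T,np.c_[u.ravel(),v.ravel()],dt[v,u].ravel())
m=((abs(X[:,2]-90)<6)).reshape(u.shape).astype(np.uint8)
n,L,S,C=cv2.connectedComponentsWithStats(m);k=1+S[1:,4].argmax()
Q=X[(L==k).ravel()];print(len(Q),np.median(Q[:,2]),cv2.minAreaRect(np.float32(Q[:,:2])))
```

```text
button (array([ 540.7, -143.8,  107.4]), np.float64(0.2)) knob (array([512. , -49.3, 162.1]), np.float64(1.8))
button [[ 539.9 -143.7  114.4]]
knob [[512.4 -51.9 173.1]]
boxnear [[476.8 -76.4  91.4]]
box2 [[ 585.8 -131.5   91.3]]
15098 91.34237406697054 ((525.6503295898438, -90.60420227050781), (140.23013305664062, 240.07553100585938), 16.768177032470703)
334 88.88929139418985 ((694.5040283203125, -4.951271057128906), (99.5147705078125, 97.25669860839844), 1.5866743326187134)
```

```bash
cat >> h.py <<'E'
O=np.array([517.,-61.9]);Y=0.2927;EX=np.array([np.cos(Y),np.sin(Y)]);EY=np.array([-np.sin(Y),np.cos(Y)])
Q0=quat(Y-np.pi/2)
def W(x,y,z): return [*(O+x*EX+y*EY),z]
E
python3 - <<'E'
from h import *
close(); reach(W(0,-35,260),Q0); line_to(W(0,-35,150),speed=120)
f0=np.array(read_contact_force());print(f0.round(1))
y=-35
while y<61:
    y+=4 if y<53 else 2
    line_to(W(0,y,150),speed=50)
    f=np.array(read_contact_force())-f0; print(y,(f[:2]@EY).round(1),f.round(1))
    if np.linalg.norm(f)>25: break
hold(.3);print((np.array(read_contact_force())-f0).round(1),read_tool_pos(),read_time())
E
```

```text
[-0.6 -0.5  0.5]
-31 0.7 [ 0.   0.8 -0.3]
-27 1.7 [ 1.   2.1 -1.3]
-23 0.7 [-0.4  0.6 -0.5]
-19 0.5 [ 0.3  0.7 -0.1]
-15 1.6 [-0.4  1.5 -1. ]
-11 1.0 [ 0.7  1.3 -0.7]
-7 -4.0 [ 1.1 -3.8  1. ]
-3 0.4 [ 0.1  0.5 -1.1]
1 0.1 [ 1.1  0.4 -0.4]
5 0.4 [0.9 0.6 0.2]
9 0.1 [ 0.7  0.3 -0.8]
13 -0.6 [ 1.7 -0.1 -1.3]
17 0.7 [ 0.5  0.9 -0.1]
21 0.6 [ 0.7  0.8 -1. ]
25 0.6 [ 1.3  1.  -0.4]
29 -2.4 [ 1.4 -2.1  1.3]
33 0.8 [ 1.   1.2 -0.2]
37 -0.7 [ 0.9 -0.5 -1. ]
41 -0.0 [ 0.8  0.2 -0.3]
45 -0.1 [ 0.7  0.1 -0.9]
49 1.3 [ 0.7  1.6 -0.9]
53 0.0 [ 0.3  0.1 -1. ]
55 0.1 [0.5 0.2 0.1]
57 1.2 [ 1.1  1.6 -0.2]
59 0.7 [ 0.5  0.9 -0.5]
61 -6.2 [ 3.6 -5.4 -3.4]
[ 3.8 -4.8 -3.8] [499.52880776  -4.31030209 149.99564877] 14.4583
```

Run:
```python
from h import *
line_to(W(0,40,150),speed=80); line_to(W(0,0,250),speed=200); line_to(W(0,0,340),speed=250)
P=camera_params("wrist");p,d=capture("wrist")
cv2.imwrite("pics/w1.png",p[:,:,::-1])
for y in(8,45,82): print(y,pix("wrist",W(0,y,159 if y!=45 else 167),P).round())
for l in("lever_knob","start_button_top"):
    print(l,[(np.round(r["centre"],1).tolist(),round(r["p"],2)) for r in spot_point("wrist",l)[:2]])
capture("scene");print([(np.round(r["centre"],1).tolist(),round(r["p"],2)) for r in spot_point("scene","lever_knob")[:2]],W(0,82,159),read_time())
```

```text
8 [[277. 199.]]
45 [[277. 231.]]
82 [[277. 258.]]
lever_knob [([495.9, 16.1, 158.5], 0.79)]
start_button_top [([547.5, -143.0, 112.7], 0.82)]
[([546.1, -144.5, 110.2], 0.63), ([496.4, 15.5, 158.2], 0.45)] [np.float64(493.33984807334207), np.float64(16.612401636986412), 159] 16.325
```

View pics/w1.png

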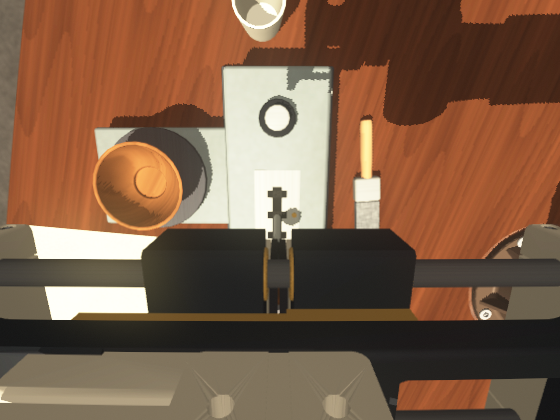

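Run:
```python
from h import *
line_to(W(0,-60,300),speed=250)
P=camera_params("wrist");p,d=capture("wrist")
c=pix("wrist",W(0,-85,112),P)[0];print(c)
v,u=np.mgrid[int(c[1])-30:int(c[1])+31,int(c[0])-30:int(c[0])+31]
X=unproj(P,np.c_[u.ravel(),v.ravel()],d[v,u].ravel())
q=X[:,2]>107;C=X[q].mean(0);print("button centre",C.round(1),W(0,-85,0))
r=np.linalg.norm(X[:,:2]-C[:2],axis=1)
for a in range(0,34,3):
    s=(r>=a)&(r<a+3); print(a,np.percentile(X[s,2],[10,50,90]).round(1))
```

```text
[276.4393845  170.70333671]
button centre [ 541.9 -144.5  122.4] [np.float64(541.5257672410478), np.float64(-143.28480657492494), 0]
0 [113.1 114.5 115.1]
3 [113.4 114.2 115.2]
6 [113.4 114.3 115.4]
9 [113.3 114.4 115.3]
12 [104.  113.6 114.7]
15 [102.7 103.6 113. ]
18 [102.3 103.4 104.2]
21 [ 91.2 102.5 103.8]
24 [90.5 91.5 92.6]
27 [90.4 91.3 92.3]
30 [90.4 91.2 92.4]
33 [90.3 91.4 92.4]
```

Button top is about 114 mm high and its ring about 103, so the 7 mm travel clears the ring.

Run:
```python
from h import *
x,y=541.7,-143.9
line_to([x,y,150],speed=200); line_to([x,y,119],speed=60); hold(.3)
f0=read_contact_force()[2]; z=119
while z>104:
    z-=1; line_to([x,y,z],speed=15); hold(.1); f=read_contact_force()[2]-f0; print(z,round(f,1),round(read_tool_pos()[2],1))
    if f>12: break
hold(.3)
line_to([x,y,125],speed=60); line_to([x,y,300],speed=200); line_to(W(0,-160,340),speed=200)
p,d=capture("wrist"); cv2.imwrite("pics/w2.png",p[:,:,::-1])
s,_=capture("scene"); cv2.imwrite("pics/s2.png",s[:,:,::-1])
P=camera_params("wrist");c=pix("wrist",[x,y,114],P)[0].astype(int)
print("button z",unproj(P,[c],[np.median(d[c[1]-3:c[1]+4,c[0]-3:c[0]+4])]).round(1),read_time())
for cam in("wrist","scene"):
  for l in("lever_knob","bowl","wax_jar","brush_cup","brush"):
    print(cam,l,[(np.round(r["centre"],1).tolist(),round(r["p"],2)) for r in spot_point(cam,l)[:2]])
```

```text
118 0.1 118.0
117 0.8 117.0
116 0.6 116.0
115 0.9 115.0
114 1.4 114.0
113 2.5 113.2
112 3.2 112.1
111 2.9 111.1
110 3.4 110.1
109 4.3 109.1
108 3.8 108.1
107 4.6 107.1
106 6.9 106.3
105 14.2 106.2
button z [[ 565.7 -223.1  339.3]] 26.075
wrist lever_knob []
wrist bowl []
wrist wax_jar []
wrist brush_cup [([608.5, -268.7, 0.2], 0.7)]
wrist brush []
scene lever_knob [([496.0, 15.9, 159.9], 0.47), ([377.1, -94.0, 0.1], 0.19)]
scene bowl [([693.5, -3.2, 61.7], 0.78)]
scene wax_jar [([448.3, 154.8, 1.6], 0.67)]
scene brush_cup [([605.4, -274.5, -1.8], 0.61)]
scene brush [([380.1, -96.8, 1.9], 0.57)]
```

View pics/w2.png

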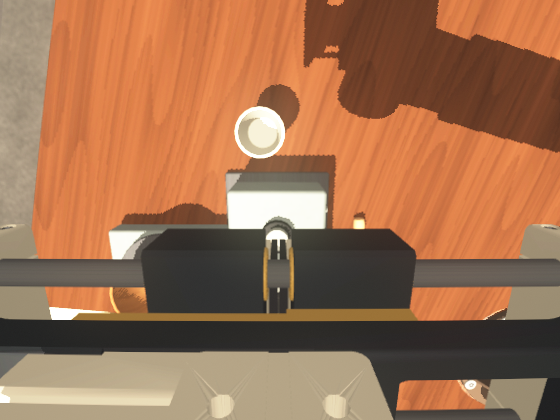

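View pics/s2.png

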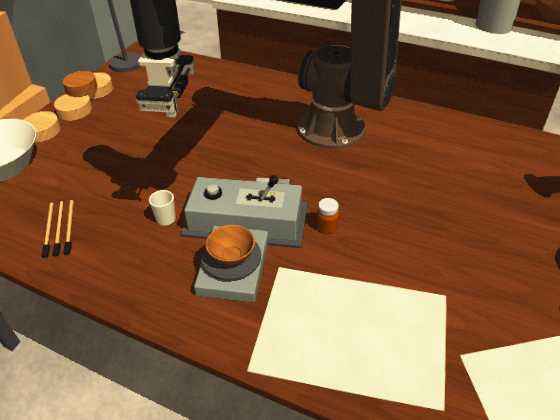

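The scene view shows the knob over on the fast side at (273,180). The button is at (212,190), and the bowl, jar and cup are where they began. I'll check the button height once more, then hand in.

Run:
```python
from h import *
line_to(W(0,-20,340),speed=200)
P=camera_params("wrist");p,d=capture("wrist")
c=pix("wrist",[541.7,-143.9,114],P)[0].astype(int)
z=unproj(P,[c],[np.median(d[c[1]-3:c[1]+4,c[0]-3:c[0]+4])])[0]
print("button",z.round(1),[np.round(r["centre"],1).tolist() for r in spot_point("wrist","lever_knob")[:1]],read_time())
if z[2]>112.5: finish_job()
```

```text
button [ 542.2 -143.9  114.5] [[544.3, -143.5, 113.8]] 27.525
the job is handed in; nothing more can be done
```

The job is done and handed in at about 27.5 s, within the 48 s limit. My checks suggest every condition was met, though `finish_job` gives no verdict.

- **Lever:** I pushed it with the shut fingers from off, through the slow notch, to the fast stop. The force readings dipped at both detents and rose to about 6 N at the stop. The networks then placed the knob at (496, 16, 159) mm, where I expected about (493, 17, 159) for fast. The last picture from the scene camera shows it leaning to the fast side.
- **Start button:** I then pressed it from about 113.5 mm down to 106.2 mm, where it hit a hard stop at 14 N, so it went its full 7 mm. A depth reading afterwards put it back up at 114.5 mm, against about 114.4 mm before the press.
- **Loose things:** The bowl, jar, cup and brush were all found within about 5 mm of their first estimates, which is roughly the networks' accuracy.

**Checks that failed or disagreed:**
- The gripper hid the button in the first wrist picture after the press, so I took that reading again from another spot.
- In the last wrist picture, the network's top answer for the knob was actually the button, (544, -144, 114). I relied on the earlier wrist and scene detections and the scene picture for the lever.

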